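# Lean the white reference panel before the lamp and hold its shutter open

## Task

Take the white reference panel out of the slotted stand and lean it back, about 20 degrees from upright, flat against the angle bracket on the side facing the lamp house, its foot on the table and its middle straight in front of the lens tube; let go of it. Then press the lamp house's spring-loaded shutter lever down to its stop, without forcing it, and keep it there: finish while still holding the lever down, so that the reading can be taken. Leave the metal plate in its slot and the other things on the table where they are.

Things in the scene. Friction and masses are not known exactly. Their poses are not given: they have to be found in the camera images.
- lamp: Lamp house, fixed: white vented box 190 (x) x 120 (y) x 150 high. Before it, towards its -x, an aluminium shutter block (x -90 to -126 mm, 110 wide, top at 126), then a black lens tube, diameter 60 to 66, ending at x = -187. The light leaves along -x on the tube's axis at y = 0, 80 mm above the table. Origin: on the table under that axis, amid the box; z up
- shutter (a joint): Spring-return shutter lever on the front of the shutter block. 0: up, shut (rest); 0.45 rad: down on its lower stop, open. Its pad moves down 42 mm in all; pressing it takes about 4 N at first, 8 N just before the stop, which is a firm pin; leaning on it with over 30 N is forcing it. Let go, it springs back up
- shutter_pad (a point): Centre of the top of the lever's black thumb pad, 30 (lamp's x) x 32 x 8 mm thick; moves with the lever. In the lamp's frame at rest: x -134, y +130, z 136 mm, sloping 0.30 rad up outwards. Fully down: y +137, z 94 mm. The pivot axis lies along the lamp's x at y +42, z 100 mm
- bracket: Aluminium angle bracket, fixed, in the light's path 150 to 215 mm beyond the lens tube: upright plate 120 wide (y) x 90 high x 10 thick. Its free flat face, at its x = 0, looks along its +x to the lamp, square to the light within 6 degrees; its foot plate and braces lie behind, to x = -90. Origin: on the table, middle of that face's lower edge
- panel: White reference panel in a thin aluminium frame, the larger of the two slabs in the stand: 10 thick (x) x 140 wide (y) x 160 high (z), about 0.35 kg, both faces alike. Starts upright in an end slot of the stand, its foot 12 mm above the table. Origin: middle of its lower edge; z along its height. Can be pinched across its thickness at the top edge
- panel_mid (a point): Middle of the reference panel (80 mm up from its origin along its z)
- stand: Black slotted stand, fixed, 135 (x) x 130 (y), 42 high: three slots 12 wide and 30 deep that run along its y, at x = -45, 0 and +45 mm, slot floor 12 mm above the table. The panel and the plate stand in the two end slots, either way round; the middle slot is empty. Origin: centre of its underside
- plate: Bystander: bare metal plate 10 x 100 x 100 mm with holes, in the other end slot. Origin: middle of its lower edge
- lens: Bystander: loose round lens on a short post and 50 mm round foot, 124 mm high. Origin: centre of its underside
- bottle: Bystander: white bottle, diameter 54, 130 mm high. Origin: centre of its underside
- driver: Bystander: screwdriver with black handle, 190 mm long, lying flat. Origin: underside
There are look-alikes about, which are no part of the job. What is shaped like the bracket but pink is not meant. What is shaped like the panel but green is not meant.

How it is judged:
By the outcome, as a careful person would: the job done as asked, in the order asked, and still so for the second after the job is handed in, while the arm keeps its last pose, push and grip.
It also fails if it takes over 48 s, if anything falls off the work surface, if the arm or the gripper's body presses on something with over 40 N, if the wrist force passes 120 N, or if a joint passes its speed limit or range.

## Robot

A 6-joint arm with a two-finger parallel gripper is mounted at the origin on the work surface. World frame = base frame: x ahead of the robot, y to its left, z up, the work surface at z = 0. Lengths are in m, angles in degrees, forces in N, time in s.
With the tool pointing down it reaches from about 0.375 to 0.9 m from the base axis. Payload 3.1 kg.
Tool frame: the origin (TCP) lies on the front face of the gripper's body, between the roots of the fingers; the fingertips stand 70 mm ahead of it and the grasp point (between the pads) lies 51 mm ahead of it (bot.tip_extent is the distance from the TCP to the fingertips, in m); z points along the fingers, x is the direction in which the jaws open and shut, and the axes are right-handed (so a half turn about z gives the same grasp; the last joint's range is limited). The gripper opens to 87 mm and grips with 3 to 60 N. Pads are 19 mm wide; open, the fingers measure 117 mm over their backs; the gripper's body (75 mm by 190 mm) begins 51 mm behind the grasp point.
Start: joints at [-83.795, 30.224, 82.088, -0, 67.689, -10.227], TCP at [0.177, -0.599, 0.292] pointing down, gripper open.
Joint ranges: [-176.69, 176.69], [-43.24, 126.21], [12.49, 139.97], [-82, 262], [0, 151.66], [-163.58, 163.58]. Speed limits (degrees/s): [159.86, 159.86, 180, 180, 180, 180].

## Interface

Orientations are given as a 3x3 rotation matrix whose columns are the frame's x, y, z axes.
In Python, from rig import bot, viewer, ticket gives the robot as it stands. The module is installed in compiled form; this text tells all that it offers.
- The arm moves only by the tool arm_command, never from a script. Its argument "targets" is a list of rows, each an object with "rot": the turn, a rotation vector about the tool's x, y, z in degrees, a list of three; "offset": the shift along the tool's x, y, z in cm, a list of three; "gripper": the closure, from 0 (fully open) to 1 (shut). A call has 1 to 8 rows; each row is the pose to reach, as a shift and turn from the pose commanded when the call began, along the tool's axes at that moment; what a row does not reach only later rows make up. A row lasts 1/10 s, in which the tool goes at most 50 mm and 8.59 degrees, less where a joint would pass 70% of its speed; a pose out of reach is approached as far as the arm can. A call with a gripper value outside its range is refused whole. The fingers move at their own pace and stop on an object; the grip force is fixed at half the most. Time passes only in rows, so rows that repeat a pose let the fingers close. It gives the time, the measured TCP pose, the force and the opening at its end, in the units of the state.
- bot.read_state(): the state, without advancing time (a new reading comes with each control period).
- viewer.capture(name): name is "side" or "top"; returns a dict with "frame" (400x640x3 uint8, red, green, blue), "fx", "fy", "cx", "cy" (pixels), "view" (4x4, takes a point from world to camera coordinates). Camera axes: x right, y down, z forward; pixel columns grow to the right and rows downward; lengths in m; the calibration is good to about 2 mm. A picture is of the moment at which its call begins. There is no depth.
- ticket.hand_in(): hands the job in, once; it reports no verdict.
The state is a dict: "time_s": time; "joint_positions": joint angles; "qvel": joint speeds; "tau": joint torques, N m; "position": TCP position; "tcp_rot": TCP orientation; "force": force on the tool from outside, world axes, zero at the start; "moment": the same for the moment, N m; "opening": opening from 0.0 (shut) to 1.0 (fully open).
Only numpy, scipy, OpenCV 4.12 (cv2) and the standard library are available. Lean on these libraries where they do the work, as an engineer would, in place of code of your own. Each camera call takes 0.05 s, during which the arm holds its last target. There are 200 camera calls.

## Working session

There is one attempt and no reset: what is moved stays moved. The work goes in short steps, Python scripts to look and compute and a tool call to move; the robot and the scene stay as the last step left them, time stands still between calls to the robot, and variables do not carry over. Pictures are saved under pics/ and viewed, about 8 in all and at most 12, crops included, and the job is handed in when it is done.

Besides the shell and the picture viewer there is one more tool, called by a JSON object that holds its "api" and its "payload", one argument or row to a line. arm_command: Moves the arm, as the interface text tells. Its arguments: {"type":"object","properties":{"targets":{"type":"array"}},"required":["targets"]}

```bash
mkdir -p pics; python3 - <<'E'
from rig import bot, viewer
import cv2,pickle
d={}
for n in("side","top"):
    c=viewer.capture(n); d[n]=c; cv2.imwrite(f"pics/{n}0.png",c["frame"][:,:,::-1]); print(n,c["fx"],c["cx"],c["cy"],c["view"])
pickle.dump(d,open("cal.pkl","wb"))
print(bot.read_state(),bot.tip_extent)
E
```

```text
side 446.1451442556055 317.93218187412657 199.11385256179324 [[-0.9115681  -0.41057324 -0.02175366  0.50991245]
 [-0.20259053  0.4945794  -0.84519128  0.24722322]
 [ 0.35777183 -0.76604232 -0.53402105  1.1313936 ]
 [ 0.          0.          0.          1.        ]]
top 401.3907005213244 319.1036300474351 201.72168622529068 [[-0.0154422  -0.99957283 -0.02481326 -0.04717903]
 [-0.98690485  0.01922214 -0.16015408  0.62670522]
 [ 0.16056263  0.02201519 -0.9867801   1.10034767]
 [ 0.          0.          0.          1.        ]]
{'time_s': 0.1, 'joint_positions': array([-8.37962197e+01,  3.02729560e+01,  8.21494592e+01,  9.22067333e-04,
        6.76894542e+01, -1.02253929e+01]), 'qvel': array([ 0.03382454, -0.20165567, -0.2743614 ,  0.05877951, -0.03955698,
       -0.10649963]), 'tau': array([-3.43626107e-04, -4.40985525e+01, -1.77150911e+01,  6.34608977e-02,
        5.33476355e-02, -3.42393446e-05]), 'position': array([ 0.1767623 , -0.59893276,  0.29137439]), 'tcp_rot': array([[ 2.82823810e-01, -9.59171858e-01, -1.96194320e-04],
       [-9.59169959e-01, -2.82823647e-01,  1.94266279e-03],
       [-1.91883587e-03, -3.61247594e-04, -9.99998094e-01]]), 'force': array([ 0.7628269 , -0.48987258,  0.97748103]), 'moment': array([-0.053871  ,  0.05484148,  0.04345455]), 'opening': 1.001465813178392} 0.0697
```

View pics/side0.png

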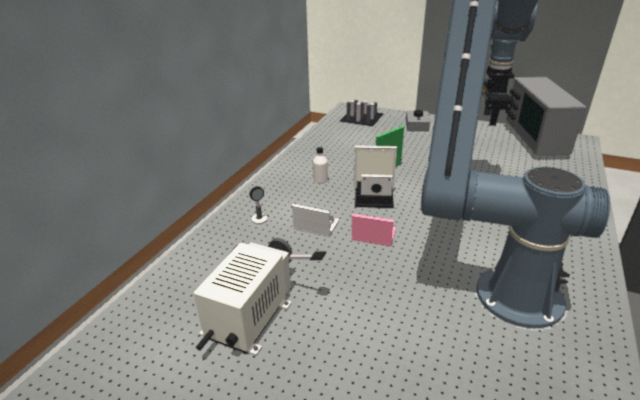

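View pics/top0.png

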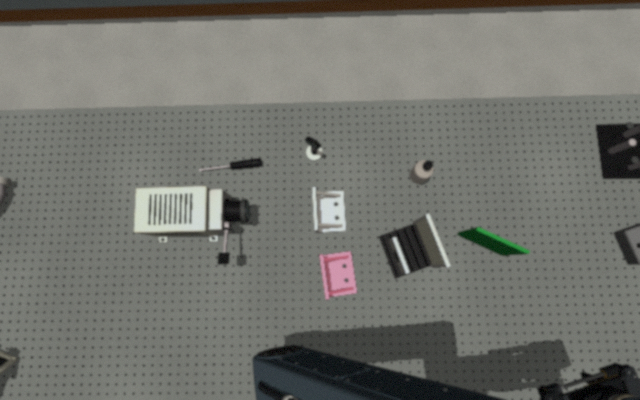

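The top view shows the lamp box around (172,210), tube end at (248,210), pad at (223,258), white bracket at (328,210), pink decoy at (338,275), and the stand at (415,245) with the panel in its right slot at (437,240). I'll zoom in for corners.

```bash
python3 - <<'E'
import cv2,pickle
d=pickle.load(open("cal.pkl","rb"))
def crop(n,u0,v0,w,h,s,f):
    im=cv2.resize(d[n]["frame"][v0:v0+h,u0:u0+w,::-1],None,fx=s,fy=s,interpolation=cv2.INTER_CUBIC)
    for u in range((u0//10+1)*10,u0+w,10):
        cv2.line(im,((u-u0)*s,0),((u-u0)*s,6 if u%50 else 14),(0,255,255),1)
        if u%20==0: cv2.putText(im,str(u),((u-u0)*s-10,24),0,.35,(0,255,255),1)
    for v in range((v0//10+1)*10,v0+h,10):
        cv2.line(im,(0,(v-v0)*s),(6,(v-v0)*s),(0,255,255),1)
        if v%20==0: cv2.putText(im,str(v),(8,(v-v0)*s+4),0,.35,(0,255,255),1)
    return im
import numpy as np
cv2.imwrite("pics/c1.png",crop("top",300,180,160,120,5,0))
a=crop("top",125,175,133,95,6,0);cv2.imwrite("pics/c2.png",a)
cv2.imwrite("pics/c3.png",crop("side",190,135,212,150,4-0,0)[:600,:800])
E
```

```text
(no output)
```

View pics/c1.png

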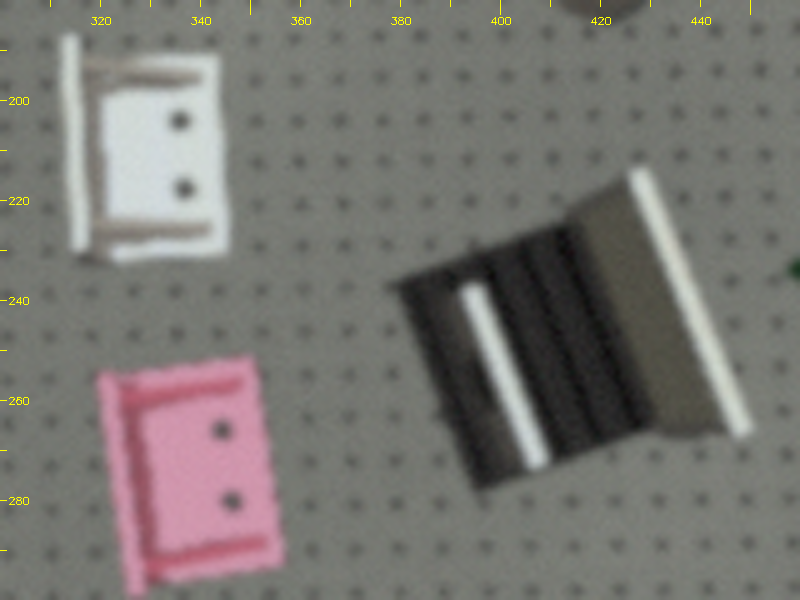

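View pics/c2.png

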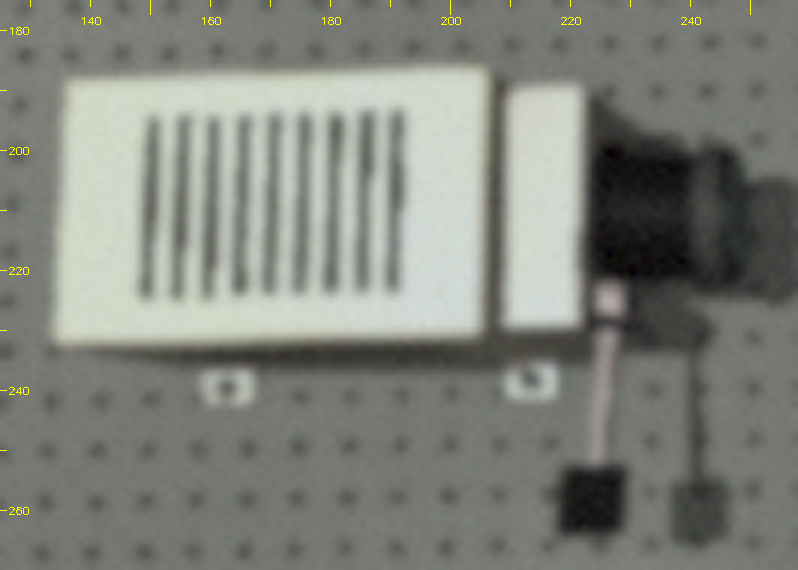

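View pics/c3.png

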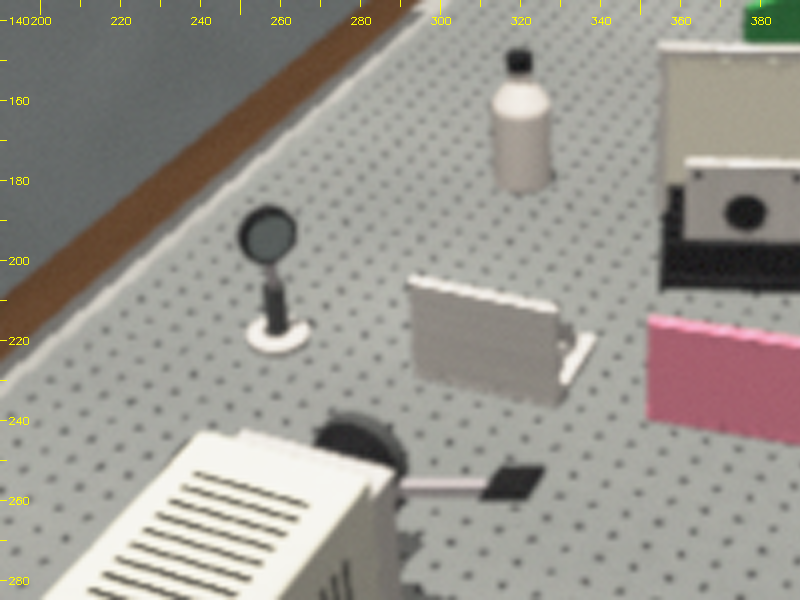

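```bash
cat > geo.py <<'E'
import numpy as np,pickle
from scipy.optimize import least_squares
d=pickle.load(open("cal.pkl","rb"))
def proj(n,P):
    c=d[n];q=np.asarray(P)@c["view"][:3,:3].T+c["view"][:3,3]
    return np.c_[c["fx"]*q[:,0]/q[:,2]+c["cx"],c["fy"]*q[:,1]/q[:,2]+c["cy"]]
def Rz(a): return np.array([[np.cos(a),-np.sin(a),0],[np.sin(a),np.cos(a),0],[0,0,1]])
C={"c1":("top",300,180,5),"c2":("top",125,175,6),"c3":("side",190,135,4)}
def fit(obs,g):
    def res(p):
        r=[]
        for cr,px,P in obs:
            n,u,v,s=C[cr]; uv=(np.array(px)+.5)/s-.5+[u,v]
            w=Rz(p[2])@(np.array(P)/1000.)+[p[0],p[1],0]
            r+=list(proj(n,[w])[0]-uv)
        return r
    s=least_squares(res,g,loss="soft_l1"); return s.x,np.array(res(s.x)).reshape(-1,2)
E
python3 - <<'E'
from geo import *
np.set_printoptions(precision=1,suppress=True)
o={}
o["lamp"]=([("c2",(67,80),(95,-60,150)),("c2",(488,67),(-95,-60,150)),("c2",(484,332),(-95,60,150)),("c2",(55,345),(95,60,150)),
 ("c2",(585,85),(-126,-55,126)),("c2",(583,328),(-126,55,126)),("c2",(593,500),(-134,130,136))],(.6,.3,1.57))
o["bracket"]=([("c1",(62,37),(0,-60,90)),("c1",(75,252),(0,60,90)),("c1",(79,36),(-10,-60,90)),("c1",(90,250),(-10,60,90)),
 ("c3",(412,284),(0,-60,90)),("c3",(555,312),(0,60,90)),("c3",(560,405),(0,60,0)),("c3",(413,378),(0,-60,0))],(.6,0,1.57))
for nm,g in(("panel",1.2),):
  o[nm]=([("c1",(632,172),(5,-70,172)),("c1",(650,167),(-5,-70,172)),("c1",(735,437),(5,70,172)),("c1",(752,432),(-5,70,172)),
  ("c3",(658,43),(5,-70,172))],(.5,-.3,1.9))
o["plate"]=([("c1",(460,288),(5,-50,112)),("c1",(480,283),(-5,-50,112)),("c1",(530,470),(5,50,112)),("c1",(548,462),(-5,50,112))],(.5,-.2,1.9))
o["stand"]=([("c1",(400,285),(67.5,-65,42)),("c1",(477,490),(67.5,65,42)),("c1",(655,425),(-67.5,65,42))],(.5,-.2,1.9))
for k,(ob,g) in o.items():
    p,r=fit(ob,g); print(k,p[:2]*1000,np.degrees(p[2]),"resid",r.tolist() and np.round(r,1).tolist())
    o[k]=p
L=o["lamp"];R=Rz(L[2])
for P in[(-187,0,0),(-134,130,136),(-134,137,94)]:print(R@np.array(P)+[*L[:2]*1000,0])
print("bracket in lamp",R.T@(np.array([*(o["bracket"][:2]-L[:2])*1000,0])))
print("panel in stand",Rz(o["stand"][2]).T@(np.array([*(o["panel"][:2]-o["stand"][:2])*1000,0])))
E
```

```text
lamp [597.9 329.9] 90.74671468942385 resid [[0.3, -0.2], [1.2, -0.4], [1.1, 0.7], [0.3, 0.8], [-0.9, -0.1], [-1.1, -0.1], [-1.0, -0.5]]
bracket [601.4 -42.1] 92.69396942994246 resid [[-0.2, -0.1], [-0.2, -0.1], [-0.0, -0.1], [0.4, 0.1], [-0.7, -0.6], [0.7, -0.2], [-0.3, 1.1], [0.5, -0.1]]
panel [ 504.2 -356.6] 107.62727251887357 resid [[0.0, -0.1], [0.1, -0.3], [-0.2, 0.1], [0.2, -0.2], [0.4, 1.0]]
plate [ 470.1 -272. ] 108.4597470917547 resid [[0.3, 0.2], [-0.2, -0.1], [-0.0, -0.2], [-0.0, 0.1]]
stand [ 485.3 -309.9] 107.03950054045615 resid [[-0.6, -1.4], [-0.5, 2.0], [9.6, -0.1]]
[600.3 142.9   0. ]
[469.6 194.2 136. ]
[462.6 194.1  94. ]
bracket in lamp [-372.     1.3    0. ]
panel in stand [-50.2  -4.4   0. ]
```

```bash
cat >> geo.py <<'E'
from scipy.spatial.transform import Rotation as Ro
def pose(yaw,tilt,pos):
    """tool x toward -b, tool z = -u ; yaw of b (deg), lean tilt (deg)"""
    b=np.array([np.cos(np.radians(yaw)),np.sin(np.radians(yaw)),0]);t=np.radians(tilt);z=np.array([0,0,1.])
    u=np.cos(t)*z-np.sin(t)*b; p=np.cos(t)*b+np.sin(t)*z
    return np.c_[-p,np.cross(-u,-p),-u],np.array(pos)/1000
def rel(R,p):
    from rig import bot
    s=bot.read_state();R0=s["tcp_rot"]
    print("t",s["time_s"],"pos",s["position"].round(4),"F",s["force"].round(1),"op",round(s["opening"],3))
    print("rot",Ro.from_matrix(R0.T@R).as_rotvec(degrees=True).round(2),"off cm",(100*R0.T@(p-s["position"])).round(2))
    print("down 1cm world:",(R0.T@[0,0,-1]).round(3))
E
python3 - <<'E'
from geo import *
rel(*pose(107.7,0,(504.2,-356.6,292)))
E
```

```text
t 0.1 pos [ 0.1768 -0.5989  0.2914] F [ 0.8 -0.5  1. ] op 1.001
rot [-0.02  0.11 -1.27] off cm [-1.398e+01 -3.826e+01 -2.000e-02]
down 1cm world: [0.002 0.    1.   ]
```

{"api": "arm_command", "payload": {
  "targets": [
    {"rot": [0, 0, -1.3], "offset": [-3.5, -9.6, 0], "gripper": 0},
    {"rot": [0, 0, -1.3], "offset": [-3.5, -9.6, 0], "gripper": 0},
    {"rot": [0, 0, -1.3], "offset": [-7, -19.2, 0], "gripper": 0},
    {"rot": [0, 0, -1.3], "offset": [-7, -19.2, 0], "gripper": 0},
    {"rot": [0, 0, -1.3], "offset": [-10.5, -28.7, 0], "gripper": 0},
    {"rot": [0, 0, -1.3], "offset": [-10.5, -28.7, 0], "gripper": 0},
    {"rot": [0, 0, -1.3], "offset": [-14.0, -38.3, 0], "gripper": 0},
    {"rot": [0, 0, -1.3], "offset": [-14.0, -38.3, 0], "gripper": 0}
  ]
}}

```text
time_s: 0.9
position: [0.4996, -0.3598, 0.2919]
tcp_rot: [[0.305, -0.952, -0.001], [-0.952, -0.305, 0.001], [-0.001, 0.0, -1.0]]
force: [0.3, -0.9, 0.1]
opening: 1.003
```

{"api": "arm_command", "payload": {
  "targets": [
    {"rot": [0, 0, 0], "offset": [0, 0, 0], "gripper": 0},
    {"rot": [0, 0, 0], "offset": [0, 0, 0], "gripper": 0},
    {"rot": [0, 0, 0], "offset": [0, 0, 0], "gripper": 0}
  ]
}}

```text
time_s: 1.2
position: [0.4974, -0.3619, 0.2918]
tcp_rot: [[0.304, -0.953, -0.001], [-0.953, -0.304, 0.0], [-0.001, 0.001, -1.0]]
force: [0.0, 0.5, 0.3]
opening: 1.001
```

```bash
python3 - <<'E'
from geo import *
from rig import viewer
import cv2
rel(*pose(107.7,0,(504.2,-356.6,212)))
a=viewer.capture("side")["frame"][60:230,270:470,::-1];b=viewer.capture("top")["frame"][150:320,350:550,::-1]
cv2.imwrite("pics/p6.png",cv2.resize(np.hstack([a,b]),None,fx=2,fy=2,interpolation=3))
E
```

```text
t 1.2 pos [ 0.4974 -0.3619  0.2918] F [0.  0.5 0.3] op 1.001
rot [ 0.06  0.04 -0.01] off cm [-0.3  -0.82  7.98]
down 1cm world: [ 0.001 -0.001  1.   ]
```

View pics/p6.png

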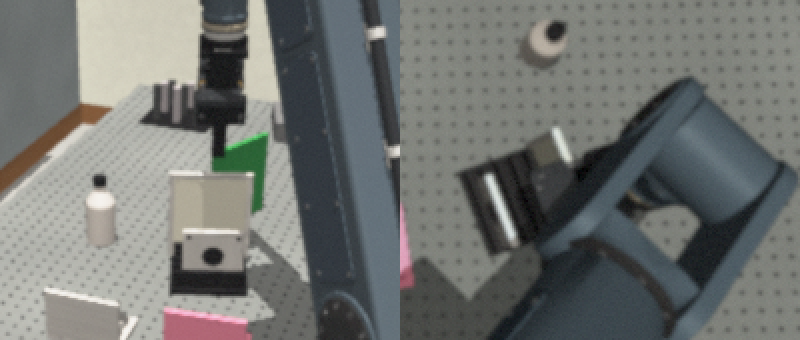

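The gripper (fingers at about (218,140) in the crop) stands over the panel top, which spans 170–250 at row 175. The arm is 8 mm short along the panel, so I'll correct that, descend and grip.

{"api": "arm_command", "payload": {
  "targets": [
    {"rot": [0, 0, 0], "offset": [-0.3, -0.8, 0], "gripper": 0},
    {"rot": [0, 0, 0], "offset": [-0.3, -0.8, 3], "gripper": 0},
    {"rot": [0, 0, 0], "offset": [-0.3, -0.8, 5], "gripper": 0},
    {"rot": [0, 0, 0], "offset": [-0.3, -0.8, 6.5], "gripper": 0},
    {"rot": [0, 0, 0], "offset": [-0.3, -0.8, 8], "gripper": 0},
    {"rot": [0, 0, 0], "offset": [-0.3, -0.8, 8], "gripper": 0}
  ]
}}

```text
time_s: 1.9
position: [0.5038, -0.3557, 0.2101]
tcp_rot: [[0.303, -0.953, -0.003], [-0.953, -0.303, 0.004], [-0.004, 0.002, -1.0]]
force: [-0.2, 0.9, -1.1]
opening: 1.004
```

{"api": "arm_command", "payload": {
  "targets": [
    {"rot": [0, 0, 0], "offset": [0, 0, 0], "gripper": 0.7},
    {"rot": [0, 0, 0], "offset": [0, 0, 0], "gripper": 0.7},
    {"rot": [0, 0, 0], "offset": [0, 0, 0], "gripper": 0.8},
    {"rot": [0, 0, 0], "offset": [0, 0, 0], "gripper": 0.8},
    {"rot": [0, 0, 0], "offset": [0, 0, 0], "gripper": 0.85},
    {"rot": [0, 0, 0], "offset": [0, 0, 0], "gripper": 0.85}
  ]
}}

```text
time_s: 2.5
position: [0.5051, -0.3562, 0.2125]
tcp_rot: [[0.305, -0.952, 0.0], [-0.952, -0.305, -0.0], [0.0, -0.0, -1.0]]
force: [-0.1, 1.0, -0.2]
opening: 0.538
```

{"api": "arm_command", "payload": {
  "targets": [
    {"rot": [0, 0, 0], "offset": [0, 0, 0], "gripper": 1},
    {"rot": [0, 0, 0], "offset": [0, 0, 0], "gripper": 1},
    {"rot": [0, 0, 0], "offset": [0, 0, 0], "gripper": 1},
    {"rot": [0, 0, 0], "offset": [0, 0, 0], "gripper": 1},
    {"rot": [0, 0, 0], "offset": [0, 0, 0], "gripper": 1},
    {"rot": [0, 0, 0], "offset": [0, 0, 0], "gripper": 1},
    {"rot": [0, 0, 0], "offset": [0, 0, 0], "gripper": 1},
    {"rot": [0, 0, 0], "offset": [0, 0, 0], "gripper": 1}
  ]
}}

```text
time_s: 3.3
position: [0.5049, -0.3557, 0.2122]
tcp_rot: [[0.305, -0.952, -0.001], [-0.952, -0.305, 0.001], [-0.001, 0.0, -1.0]]
force: [-0.9, 3.0, 1.7]
opening: 0.112
```

{"api": "arm_command", "payload": {
  "targets": [
    {"rot": [0, 0, 0], "offset": [0, 0, -0.5], "gripper": 1},
    {"rot": [0, 0, 0], "offset": [0, 0, -1], "gripper": 1},
    {"rot": [0, 0, 0], "offset": [0, 0, -2], "gripper": 1},
    {"rot": [0, 0, 0], "offset": [0, 0, -4], "gripper": 1},
    {"rot": [0, 0, 0], "offset": [0, 0, -6], "gripper": 1},
    {"rot": [0, 0, 0], "offset": [0, 0, -8], "gripper": 1},
    {"rot": [0, 0, 0], "offset": [0, 0, -10], "gripper": 1},
    {"rot": [0, 0, 0], "offset": [0, 0, -12], "gripper": 1}
  ]
}}

```text
time_s: 4.1
position: [0.505, -0.3565, 0.3339]
tcp_rot: [[0.304, -0.953, 0.001], [-0.953, -0.304, -0.002], [0.002, -0.0, -1.0]]
force: [0.6, -0.2, -4.4]
opening: 0.114
```

```bash
python3 - <<'E'
from geo import *
# waypoint: upright above approach, then tilted above/out
rel(*pose(92.7,0,(604.5,-10,340)))
rel(*pose(92.7,20,(604.5,-52,230)))
E
```

```text
t 4.1 pos [ 0.505  -0.3565  0.3339] F [ 0.6 -0.2 -4.4] op 0.114
rot [-0.04 -0.1  15.01] off cm [-29.99 -20.02  -0.66]
down 1cm world: [-0.002  0.     1.   ]
t 4.1 pos [ 0.505  -0.3565  0.3339] F [ 0.6 -0.2 -4.4] op 0.114
rot [  2.58 -19.98  14.86] off cm [-26.   -18.73  10.35]
down 1cm world: [-0.002  0.     1.   ]
```

{"api": "arm_command", "payload": {
  "targets": [
    {"rot": [0, 0, 2], "offset": [-4, -2.7, -0.7], "gripper": 1},
    {"rot": [0, 0, 4], "offset": [-8, -5.3, -0.7], "gripper": 1},
    {"rot": [0, 0, 6], "offset": [-12, -8, -0.7], "gripper": 1},
    {"rot": [0, 0, 8], "offset": [-16, -10.7, -0.7], "gripper": 1},
    {"rot": [0, 0, 10], "offset": [-20, -13.4, -0.7], "gripper": 1},
    {"rot": [0, 0, 12], "offset": [-24, -16, -0.7], "gripper": 1},
    {"rot": [0, 0, 14], "offset": [-27.5, -18.5, -0.7], "gripper": 1},
    {"rot": [0, 0, 15], "offset": [-30, -20, -0.7], "gripper": 1}
  ]
}}

```text
time_s: 4.9
position: [0.6051, -0.0066, 0.3402]
tcp_rot: [[0.048, -0.999, 0.003], [-0.999, -0.048, 0.0], [-0.0, -0.003, -1.0]]
force: [-0.1, -1.2, -3.9]
opening: 0.113
```

{"api": "arm_command", "payload": {
  "targets": [
    {"rot": [0, 0, 0], "offset": [0, 0, 0], "gripper": 1},
    {"rot": [0, 0, 0], "offset": [0, 0, 0], "gripper": 1},
    {"rot": [0, 0, 0], "offset": [0, 0, 0], "gripper": 1}
  ]
}}

```text
time_s: 5.2
position: [0.6041, -0.0105, 0.3396]
tcp_rot: [[0.047, -0.999, 0.001], [-0.999, -0.047, -0.001], [0.001, -0.0, -1.0]]
force: [-1.4, -0.1, -5.0]
opening: 0.11
```

```bash
python3 - <<'E'
from geo import *
rel(*pose(92.7,20,(604.5,-52,230)))
E
```

```text
t 5.2 pos [ 0.6041 -0.0105  0.3396] F [-1.4 -0.1 -5. ] op 0.11
rot [-3.000e-02 -2.006e+01 -1.000e-02] off cm [ 4.13  0.16 10.96]
down 1cm world: [-0.001  0.     1.   ]
```

{"api": "arm_command", "payload": {
  "targets": [
    {"rot": [0, -5, 0], "offset": [1, 0, 2], "gripper": 1},
    {"rot": [0, -10, 0], "offset": [2, 0, 4], "gripper": 1},
    {"rot": [0, -15, 0], "offset": [3, 0.1, 6], "gripper": 1},
    {"rot": [0, -20, 0], "offset": [4.1, 0.2, 8], "gripper": 1},
    {"rot": [0, -20, 0], "offset": [4.1, 0.2, 9.5], "gripper": 1},
    {"rot": [0, -20, 0], "offset": [4.1, 0.2, 11], "gripper": 1},
    {"rot": [0, -20, 0], "offset": [4.1, 0.2, 11], "gripper": 1},
    {"rot": [0, -20, 0], "offset": [4.1, 0.2, 11], "gripper": 1}
  ]
}}

```text
time_s: 6.0
position: [0.6042, -0.0496, 0.2296]
tcp_rot: [[0.046, -0.999, -0.016], [-0.939, -0.049, 0.341], [-0.341, -0.0, -0.94]]
force: [0.5, 0.1, -4.8]
opening: 0.112
```

```bash
python3 - <<'E'
from geo import *
from rig import viewer
import cv2
rel(*pose(92.7,20,(604.5,-70,194)))
a=viewer.capture("side")["frame"][120:290,260:420,::-1];b=viewer.capture("top")["frame"][130:300,230:390,::-1]
cv2.imwrite("pics/p7.png",cv2.resize(np.hstack([a,b]),None,fx=2.5,fy=2.5,interpolation=3))
E
```

```text
t 6.0 pos [ 0.6042 -0.0496  0.2296] F [ 0.5  0.1 -4.8] op 0.112
rot [ 0.02 -0.04  0.11] off cm [3.13 0.07 2.65]
down 1cm world: [0.341 0.    0.94 ]
```

View pics/p7.png

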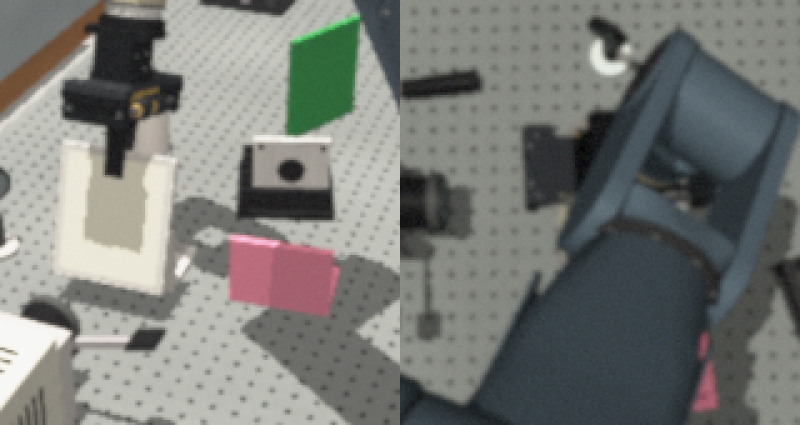

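The panel hangs tilted in front of the white bracket, its foot at about (110,285) in the crop. The plate is still in the stand. Next I'll bring it in and down.

{"api": "arm_command", "payload": {
  "targets": [
    {"rot": [0, 0, 0], "offset": [0.7, 0, 0.6], "gripper": 1},
    {"rot": [0, 0, 0], "offset": [1.4, 0.1, 1.2], "gripper": 1},
    {"rot": [0, 0, 0], "offset": [2.1, 0.1, 1.8], "gripper": 1},
    {"rot": [0, 0, 0], "offset": [2.8, 0.1, 2.4], "gripper": 1},
    {"rot": [0, 0, 0], "offset": [3.0, 0.1, 2.6], "gripper": 1},
    {"rot": [0, 0, 0], "offset": [3.0, 0.1, 2.6], "gripper": 1},
    {"rot": [0, 0, 0], "offset": [3.0, 0.1, 2.6], "gripper": 1}
  ]
}}

```text
time_s: 6.8
position: [0.6041, -0.0699, 0.1945]
tcp_rot: [[0.045, -0.999, -0.016], [-0.939, -0.047, 0.342], [-0.342, -0.0, -0.94]]
force: [0.6, 1.0, -2.7]
opening: 0.115
```

{"api": "arm_command", "payload": {
  "targets": [
    {"rot": [0, 0, 0], "offset": [0.05, 0, 0.14], "gripper": 1},
    {"rot": [0, 0, 0], "offset": [0.1, 0, 0.28], "gripper": 1},
    {"rot": [0, 0, 0], "offset": [0.1, 0, 0.28], "gripper": 1},
    {"rot": [0, 0, 0], "offset": [0.1, 0, 0.28], "gripper": 1}
  ]
}}

```text
time_s: 7.2
position: [0.604, -0.0697, 0.1917]
tcp_rot: [[0.045, -0.999, -0.016], [-0.939, -0.048, 0.342], [-0.342, -0.0, -0.94]]
force: [0.5, 0.2, -3.4]
opening: 0.11
```

{"api": "arm_command", "payload": {
  "targets": [
    {"rot": [0, 0, 0], "offset": [0.03, 0, 0.09], "gripper": 1},
    {"rot": [0, 0, 0], "offset": [0.05, 0, 0.14], "gripper": 1},
    {"rot": [0, 0, 0], "offset": [0.07, 0, 0.19], "gripper": 1},
    {"rot": [0, 0, 0], "offset": [0.07, 0, 0.19], "gripper": 1}
  ]
}}

```text
time_s: 7.6
position: [0.6041, -0.07, 0.19]
tcp_rot: [[0.045, -0.999, -0.016], [-0.939, -0.048, 0.342], [-0.342, -0.0, -0.94]]
force: [-1.1, -0.8, 0.6]
opening: 0.112
```

{"api": "arm_command", "payload": {
  "targets": [
    {"rot": [0, 0, 0], "offset": [0.02, 0, 0.05], "gripper": 1},
    {"rot": [0, 0, 0], "offset": [0.03, 0, 0.09], "gripper": 1},
    {"rot": [0, 0, 0], "offset": [0.03, 0, 0.09], "gripper": 1}
  ]
}}

```text
time_s: 7.9
position: [0.6041, -0.0702, 0.1899]
tcp_rot: [[0.045, -0.999, -0.016], [-0.939, -0.048, 0.342], [-0.342, -0.001, -0.94]]
force: [-3.0, -2.1, 4.8]
opening: 0.112
```

Foot contact is at z = 0.190, against 0.1897 predicted. Now I'll slide towards the bracket, watching the y force.

{"api": "arm_command", "payload": {
  "targets": [
    {"rot": [0, 0, 0], "offset": [0.0, 0, -0.1], "gripper": 1},
    {"rot": [0, 0, 0], "offset": [0.1, 0, -0.14], "gripper": 1},
    {"rot": [0, 0, 0], "offset": [0.19, 0.01, -0.17], "gripper": 1},
    {"rot": [0, 0, 0], "offset": [0.19, 0.01, -0.17], "gripper": 1}
  ]
}}

```text
time_s: 8.3
position: [0.6041, -0.0713, 0.1896]
tcp_rot: [[0.044, -0.999, -0.016], [-0.938, -0.047, 0.344], [-0.344, 0.0, -0.939]]
force: [-0.0, 2.5, 1.3]
opening: 0.116
```

{"api": "arm_command", "payload": {
  "targets": [
    {"rot": [0, 0, 0], "offset": [0.09, 0, -0.03], "gripper": 1},
    {"rot": [0, 0, 0], "offset": [0.19, 0.01, -0.07], "gripper": 1},
    {"rot": [0, 0, 0], "offset": [0.19, 0.01, -0.07], "gripper": 1}
  ]
}}

```text
time_s: 8.6
position: [0.6041, -0.0719, 0.1895]
tcp_rot: [[0.043, -0.999, -0.017], [-0.937, -0.046, 0.347], [-0.347, 0.0, -0.938]]
force: [1.1, 7.6, -0.0]
opening: 0.114
```

{"api": "arm_command", "payload": {
  "targets": [
    {"rot": [0, 0, 0], "offset": [-0.1, 0, 0], "gripper": 1},
    {"rot": [0, 0, 0], "offset": [-0.1, 0, 0], "gripper": 0.8},
    {"rot": [0, 0, 0], "offset": [-0.1, 0, 0], "gripper": 0.8},
    {"rot": [0, 0, 0], "offset": [-0.1, 0, 0], "gripper": 0.7},
    {"rot": [0, 0, 0], "offset": [-0.1, 0, 0], "gripper": 0.6},
    {"rot": [0, 0, 0], "offset": [-0.1, 0, 0], "gripper": 0.6},
    {"rot": [0, 0, 0], "offset": [-0.1, 0, 0], "gripper": 0.6},
    {"rot": [0, 0, 0], "offset": [-0.1, 0, 0], "gripper": 0.6}
  ]
}}

```text
time_s: 9.4
position: [0.604, -0.0735, 0.19]
tcp_rot: [[0.045, -0.999, -0.016], [-0.939, -0.048, 0.341], [-0.342, -0.0, -0.94]]
force: [0.6, -0.3, 1.5]
opening: 0.39
```

{"api": "arm_command", "payload": {
  "targets": [
    {"rot": [0, 0, 0], "offset": [0, 0, -1], "gripper": 0.6},
    {"rot": [0, 0, 0], "offset": [0, 0, -3], "gripper": 0.6},
    {"rot": [0, 0, 0], "offset": [0, 0, -6], "gripper": 0.6},
    {"rot": [0, 0, 0], "offset": [0, 0, -10], "gripper": 0.6},
    {"rot": [0, 0, 0], "offset": [0, 0, -14], "gripper": 0.6},
    {"rot": [0, 0, 0], "offset": [0, 0, -14], "gripper": 0.6}
  ]
}}

```text
time_s: 10.0
position: [0.609, -0.1241, 0.3281]
tcp_rot: [[0.047, -0.999, -0.004], [-0.941, -0.046, 0.335], [-0.335, -0.012, -0.942]]
force: [0.1, -0.6, 0.2]
opening: 0.4
```

```bash
python3 - <<'E'
from geo import *
from rig import viewer
import cv2
rel(*pose(90.7,0,(470,191.5,290)))
a=viewer.capture("side")["frame"];b=viewer.capture("top")["frame"]
cv2.imwrite("pics/p8.png",np.vstack([cv2.resize(a[160:270,230:390,::-1],None,fx=5,fy=5,interpolation=3)]))
E
```

```text
t 10.0 pos [ 0.609  -0.1241  0.3281] F [ 0.1 -0.6  0.2] op 0.4
rot [-0.36 19.6   2.02] off cm [-29.07  12.49  14.23]
down 1cm world: [0.335 0.012 0.942]
```

View pics/p8.png

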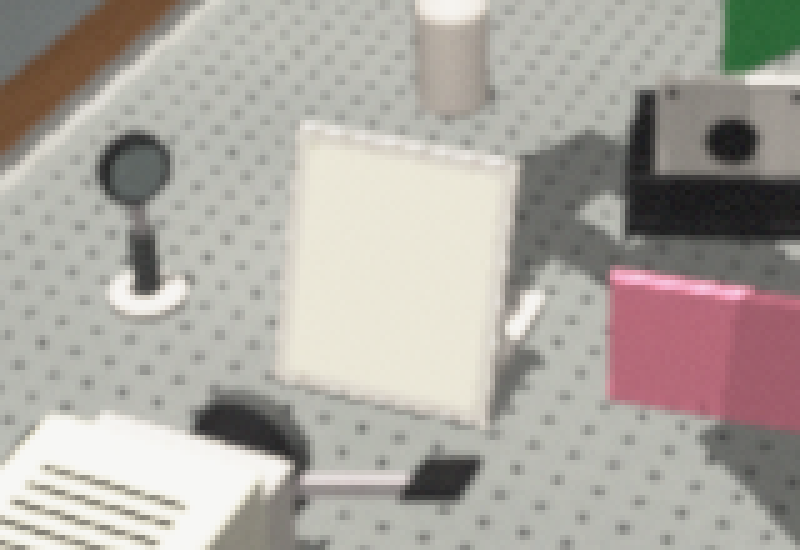

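The panel leans on the bracket, with corners in the crop at (302,130), (515,165), (487,425) and (283,380). The arm is clear and the neighbours are undisturbed. I'll fit its pose and move to above the pad.

```bash
python3 - <<'E'
from geo import *
ob=[((302,128),(5,-70,160)),((516,165),(5,70,160)),((487,424),(5,70,0)),((281,379),(5,-70,0))]
def world(p,P):
    b=np.array([np.cos(p[2]),np.sin(p[2]),0]);z=np.array([0,0,1.]);y=np.cross(z,b)
    u=np.cos(p[3])*z-np.sin(p[3])*b;q=np.cos(p[3])*b+np.sin(p[3])*z
    return np.array([p[0],p[1],.005*np.sin(p[3])])+(P[0]*q+P[1]*y+P[2]*u)/1000
res=lambda p:np.concatenate([proj("side",[world(p,P)])[0]-((np.array(x)+.5)/5-.5+[230,160]) for x,P in ob])
s=least_squares(res,(.6,0,1.6,.35));p=s.x
print(p[:2]*1000,np.degrees(p[2:]),res(p).round(1),"mid",world(p,(0,0,80))*1000)
E
```

```text
[599.16717695  -5.6420966 ] [91.94522645 18.04474462] [-0.7 -0.8  0.6  0.4  0.7  0.6 -0.7 -0.5] mid [600.00833749 -30.40858581  77.61399028]
```

{"api": "arm_command", "payload": {
  "targets": [
    {"rot": [0, 3, 0], "offset": [-3.6, 1.6, 1.0], "gripper": 1},
    {"rot": [0, 6, 0.3], "offset": [-7.2, 3.1, 2.5], "gripper": 1},
    {"rot": [-0.1, 9, 0.6], "offset": [-10.8, 4.7, 4], "gripper": 1},
    {"rot": [-0.2, 12, 1], "offset": [-14.5, 6.2, 6], "gripper": 1},
    {"rot": [-0.3, 15, 1.3], "offset": [-18, 7.8, 8], "gripper": 1},
    {"rot": [-0.4, 17.5, 1.6], "offset": [-22, 9.4, 10], "gripper": 1},
    {"rot": [-0.4, 19.6, 2], "offset": [-25.5, 11, 12], "gripper": 1},
    {"rot": [-0.4, 19.6, 2], "offset": [-29.1, 12.5, 14.2], "gripper": 1}
  ]
}}

```text
time_s: 10.9
position: [0.4636, 0.1966, 0.2863]
tcp_rot: [[0.016, -1.0, -0.016], [-1.0, -0.016, 0.005], [-0.006, 0.016, -1.0]]
force: [1.2, 0.1, 1.0]
opening: 0.005
```

{"api": "arm_command", "payload": {
  "targets": [
    {"rot": [0, 0, 0], "offset": [0, 0, 0], "gripper": 1},
    {"rot": [0, 0, 0], "offset": [0, 0, 0], "gripper": 1},
    {"rot": [0, 0, 0], "offset": [0, 0, 0], "gripper": 1}
  ]
}}

```text
time_s: 11.2
position: [0.4662, 0.1941, 0.2871]
tcp_rot: [[0.014, -1.0, -0.014], [-1.0, -0.014, 0.006], [-0.006, 0.014, -1.0]]
force: [0.9, -0.5, -0.0]
opening: 0.005
```

```bash
python3 - <<'E'
from geo import *
from rig import viewer
import cv2
rel(*pose(90.7,0,(469,192,216)))
a=viewer.capture("side")["frame"];b=viewer.capture("top")["frame"]
cv2.imwrite("pics/p9.png",np.hstack([cv2.resize(x[:,:,::-1],None,fx=4,fy=4,interpolation=3) for x in(a[150:290,240:340],b[170:310,190:290])]))
E
```

```text
t 11.2 pos [0.4662 0.1941 0.2871] F [ 0.9 -0.5 -0. ] op 0.005
rot [0.79 0.35 0.13] off cm [ 0.25 -0.38  7.1 ]
down 1cm world: [ 0.006 -0.014  1.   ]
```

View pics/p9.png

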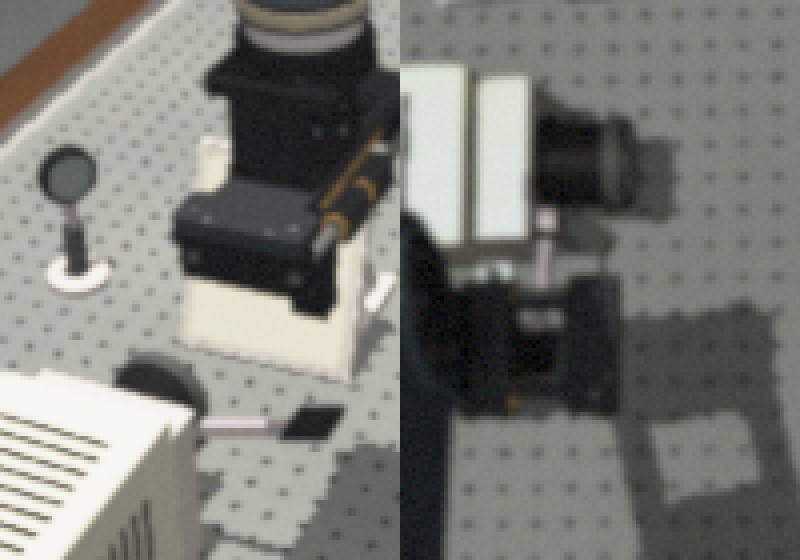

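The closed fingers (crop (315,305)) hang right above the pad (315,420) in the side view, and the panel still leans. I'll descend to just above the pad.

{"api": "arm_command", "payload": {
  "targets": [
    {"rot": [0.8, 0.4, 0], "offset": [0.2, -0.2, 2], "gripper": 1},
    {"rot": [0.8, 0.4, 0], "offset": [0.2, -0.4, 4], "gripper": 1},
    {"rot": [0.8, 0.4, 0], "offset": [0.2, -0.4, 5.5], "gripper": 1},
    {"rot": [0.8, 0.4, 0], "offset": [0.2, -0.4, 6.5], "gripper": 1},
    {"rot": [0.8, 0.4, 0], "offset": [0.2, -0.4, 7.1], "gripper": 1},
    {"rot": [0.8, 0.4, 0], "offset": [0.2, -0.4, 7.1], "gripper": 1},
    {"rot": [0.8, 0.4, 0], "offset": [0.2, -0.4, 7.1], "gripper": 1}
  ]
}}

```text
time_s: 12.0
position: [0.4697, 0.1929, 0.2169]
tcp_rot: [[0.014, -1.0, 0.002], [-1.0, -0.014, -0.0], [0.0, -0.002, -1.0]]
force: [0.6, -0.7, -1.0]
opening: 0.003
```

{"api": "arm_command", "payload": {
  "targets": [
    {"rot": [0, 0, 0], "offset": [0, 0, 0.5], "gripper": 1},
    {"rot": [0, 0, 0], "offset": [0, 0, 1], "gripper": 1},
    {"rot": [0, 0, 0], "offset": [0, 0.1, 1.5], "gripper": 1},
    {"rot": [0, 0, 0], "offset": [0, 0.2, 2.0], "gripper": 1},
    {"rot": [0, 0, 0], "offset": [0, 0.2, 2.0], "gripper": 1}
  ]
}}

```text
time_s: 12.5
position: [0.4663, 0.1932, 0.196]
tcp_rot: [[0.015, -1.0, -0.001], [-1.0, -0.015, -0.0], [0.0, 0.001, -1.0]]
force: [-2.0, -0.6, 4.2]
opening: 0.006
```

{"api": "arm_command", "payload": {
  "targets": [
    {"rot": [0, 0, 0], "offset": [0, 0.1, 0.5], "gripper": 1},
    {"rot": [0, 0, 0], "offset": [0, 0.2, 1], "gripper": 1},
    {"rot": [0, 0, 0], "offset": [0, 0.2, 1.5], "gripper": 1},
    {"rot": [0, 0, 0], "offset": [0, 0.3, 2.0], "gripper": 1},
    {"rot": [0, 0, 0], "offset": [0, 0.3, 2.5], "gripper": 1},
    {"rot": [0, 0, 0], "offset": [0, 0.3, 2.5], "gripper": 1},
    {"rot": [0, 0, 0], "offset": [0, 0.3, 2.5], "gripper": 1}
  ]
}}

```text
time_s: 13.2
position: [0.4635, 0.1932, 0.1717]
tcp_rot: [[0.015, -1.0, -0.0], [-1.0, -0.015, -0.0], [0.0, 0.0, -1.0]]
force: [-2.9, 0.4, 8.1]
opening: 0.006
```

{"api": "arm_command", "payload": {
  "targets": [
    {"rot": [0, 0, 0], "offset": [0, 0, 0.15], "gripper": 1},
    {"rot": [0, 0, 0], "offset": [0, 0, 0.3], "gripper": 1},
    {"rot": [0, 0, 0], "offset": [0, 0, 0.3], "gripper": 1}
  ]
}}

```text
time_s: 13.5
position: [0.4636, 0.1932, 0.1689]
tcp_rot: [[0.015, -1.0, -0.0], [-1.0, -0.015, -0.0], [0.0, 0.0, -1.0]]
force: [-2.5, 0.5, 8.2]
opening: 0.004
```

{"api": "arm_command", "payload": {
  "targets": [
    {"rot": [0, 0, 0], "offset": [0, 0, 0.1], "gripper": 1},
    {"rot": [0, 0, 0], "offset": [0, 0, 0.2], "gripper": 1},
    {"rot": [0, 0, 0], "offset": [0, 0, 0.2], "gripper": 1}
  ]
}}

```text
time_s: 13.8
position: [0.4636, 0.1931, 0.1669]
tcp_rot: [[0.015, -1.0, -0.0], [-1.0, -0.015, -0.0], [0.0, 0.0, -1.0]]
force: [-3.6, -0.2, 9.1]
opening: 0.004
```

{"api": "arm_command", "payload": {
  "targets": [
    {"rot": [0, 0, 0], "offset": [0, 0, 0.1], "gripper": 1},
    {"rot": [0, 0, 0], "offset": [0, 0, 0.1], "gripper": 1},
    {"rot": [0, 0, 0], "offset": [0, 0, 0.1], "gripper": 1}
  ]
}}

```text
time_s: 14.1
position: [0.4636, 0.1931, 0.166]
tcp_rot: [[0.015, -1.0, 0.0], [-1.0, -0.015, -0.0], [0.0, -0.0, -1.0]]
force: [-3.3, -0.1, 7.2]
opening: 0.006
```

{"api": "arm_command", "payload": {
  "targets": [
    {"rot": [0, 0, 0], "offset": [0, 0, 0.1], "gripper": 1},
    {"rot": [0, 0, 0], "offset": [0, 0, 0.1], "gripper": 1},
    {"rot": [0, 0, 0], "offset": [0, 0, 0.1], "gripper": 1}
  ]
}}

```text
time_s: 14.4
position: [0.4636, 0.1932, 0.165]
tcp_rot: [[0.015, -1.0, 0.0], [-1.0, -0.015, -0.0], [0.0, -0.0, -1.0]]
force: [-2.7, 0.1, 7.9]
opening: 0.002
```

{"api": "arm_command", "payload": {
  "targets": [
    {"rot": [0, 0, 0], "offset": [0, 0, 0.1], "gripper": 1},
    {"rot": [0, 0, 0], "offset": [0, 0, 0.1], "gripper": 1},
    {"rot": [0, 0, 0], "offset": [0, 0, 0.1], "gripper": 1}
  ]
}}

```text
time_s: 14.7
position: [0.4636, 0.1932, 0.1647]
tcp_rot: [[0.015, -1.0, 0.001], [-1.0, -0.015, -0.0], [0.0, -0.001, -1.0]]
force: [-3.7, 0.8, 14.6]
opening: 0.008
```

The stop is reached: 1 mm commanded gave 0.3 mm of travel, and the force rose to 14.6 N. One last look before handing in.

```bash
python3 - <<'E'
from geo import *
from rig import viewer,bot
import cv2
a=viewer.capture("side")["frame"];b=viewer.capture("top")["frame"]
s=bot.read_state();print(s["time_s"],s["force"],s["position"])
cv2.imwrite("pics/p10.png",np.hstack([cv2.resize(x[:,:,::-1],None,fx=2.5,fy=2.5,interpolation=3) for x in(a[130:330,230:390],b[130:330,190:350])]))
E
```

```text
14.8 [-5.07293303  0.09744501 13.70740581] [0.46363642 0.19317017 0.16470543]
```

View pics/p10.png

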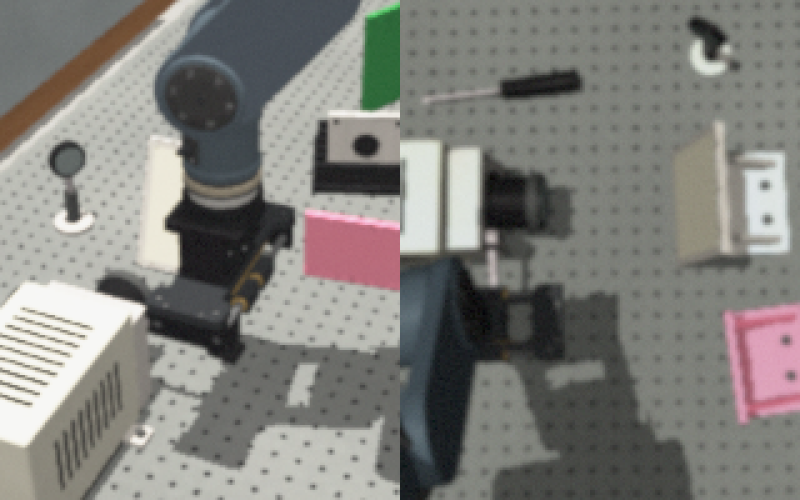

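The panel leans square on the white bracket, level with the lens tube (top crop: panel rows 122–262, tube row about 203). The fingers hold the lever down, and the other objects are unmoved.

```bash
python3 -c "
from rig import ticket,bot
print(ticket.hand_in());s=bot.read_state();print(s['time_s'],s['force'],s['position'])"
```

```text
the job is handed in; nothing more can be done
None
the job is handed in; nothing more can be done
```

I leaned the white panel against the aluminium bracket, let go of it, and pressed the shutter lever down to its stop. I handed the job in at about 14.8 s with the lever still held down. No verdict was reported.

- **Panel:** The last pictures show it resting on the bracket by itself, with nothing else visibly moved. Its middle is at about x 600 mm, z 78 mm, roughly 2.5 mm to the side of the lens axis.
- **Lean angle:** The two checks disagree. The gripper was at about 20° when it let go, but a fit to one rather blurred side picture gave 18°. I trust the gripper figure more.
- **Shutter lever:** The fingertips stopped about 95 mm above the table, against 94 mm expected. The last 1 mm commanded moved only 0.3 mm, while the upward force rose from 8 N to about 14 N. That is well below the 30 N limit and stayed steady.

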